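# Feed one test tile and slide it up to the row

### The arm

A 6-joint arm with a two-finger parallel gripper is mounted at the origin on a cart in front of the work surface, level with it; the furniture and walls round the work are solid. World frame = base frame: x ahead of the robot, y to its left, z up, the work surface at z = 0. Lengths are in m, angles in rad, forces in N, time in s.
With the tool pointing down it reaches from about 0.35 to 0.775 m from the base axis. Payload 7.3 kg.
Tool frame: the origin (TCP) lies at the very end of the fingers, on their centre line; the grasp point (between the pads) lies 19 mm behind it; z points along the fingers, y is the line along which they close (so a half turn about z gives the same grasp; the last joint's range is limited). The gripper opens to 92 mm and grips with 3 to 60 N. Pads are 19 mm wide; open, the fingers measure 130 mm over their backs; the gripper's body (75 mm by 190 mm) begins 47 mm behind the grasp point.
Start: joints at [-1.259, 0.342, 1.524, -0, 1.275, -0.146], TCP at [0.232, -0.471, 0.227] pointing down, gripper open.
Joint ranges: [-2.53, 2.53], [-0.77, 2.02], [0.04, 2.7], [-1, 4.14], [0.28, 2.66], [-3.11, 3.11]. Speed limits (rad/s): [2.57, 2.57, 3.14, 3.14, 3.14, 3.14].

### API

Orientations are given as [roll, pitch, yaw] about the fixed x, y, z axes, in that order (R = Rz(yaw) Ry(pitch) Rx(roll)).
In Python, from cell import robot gives the robot as it stands. The module is installed in compiled form; this text tells all that it offers.
- The arm moves only by the tool arm_command, never from a script. Its argument "moves" is a list of rows, each a list of 3 entries, a list of its own where there are three numbers: the shift along the tool's x, y, z in m, then the turn, a rotation vector about the tool's x, y, z in rad, then the finger opening in m, from 0 to 0.0918. In form: [[[dx, dy, dz], [ax, ay, az], claw], ...]. A call has exactly 5 rows; each row is the pose to reach, as a shift and turn from the pose commanded when the call began, along the tool's axes at that moment; what a row does not reach only later rows make up. A row lasts 1/10 s, in which the tool goes at most 50 mm and 8.59 degrees, less where a joint would pass 70% of its speed; a pose out of reach is approached as far as the arm can. A call with a gripper value outside its range is refused whole. The fingers move at their own pace and stop on an object; "squeeze" is the grip in N (left out, the last holds). Time passes only in rows, so rows that repeat a pose let the fingers close, or fill a call up. It gives the time, the measured TCP pose, the force, the opening and the grip force at its end, in the units of the state.
- robot.observe(): the state, without advancing time (a new reading comes with each control period).
- robot.read_camera(name): name is "scene" or "top"; returns the picture (384x512x3 uint8, red, green, blue); there is no depth.
- robot.camera_model(name): a dict with "fx", "fy", "cx", "cy" (pixels), "R" (3x3) and "t" (3): a world point X has camera coordinates R X + t. Camera axes: x right, y down, z forward; pixel columns grow to the right and rows downward; lengths in m; the calibration is good to about 2 mm. A picture is of the moment at which its call begins. camera_model takes no time and is no camera call.
- robot.hand_in(): hands the job in; it is judged then, once.
The state is a dict: "time": time; "qpos": joint angles; "qvel": joint speeds; "joint_efforts": joint torques, N m; "tool_pos": TCP position; "tool_rot": TCP orientation; "contact_force": force on the tool from outside, world axes, zero at the start; "torque": the same for the moment, N m; "opening": finger opening in m; "grip_force": force on a finger pad.
Only numpy, scipy, OpenCV 4.12 (cv2) and the standard library are available. Lean on these libraries where they do the work, as an engineer would, in place of code of your own. Each camera call takes 0.05 s, during which the arm holds its last target. There are 200 camera calls.

### The job

Press the red plunger button of the tile feeder fully in once and let it spring back, so that a single teal test tile comes out onto the ware board. Then push that tile along the board with the fingertips, without lifting it, until it lies straight and close up against the nearer of the two brown tiles already lying in the row. Leave the other tiles where they are and do not knock the cups.

Things in the scene. Friction and masses are not known exactly. Their poses are not given: they have to be found in the camera images.
- feeder: Fixed gravity tile feeder on a wooden ware board (280 mm along its x, from x -45; 130 mm along its y, from y -44 to +86; top 12 mm above the table). Origin at table height below the place of a fed tile; z up, +x along the board to the row of tiles, roughly away from the robot. Tiles are fed towards -y. The plunger bed is plywood, x +-43, y +86 to +201 mm, 12 mm high.
- mouth (a point): Centre of the place of a fed tile, on the board's top, axes as the feeder's: x along the lane. A wooden fence, 7 mm high above the board, runs along x at y -27 to -39 mm; the magazine's front is at y +25 mm (52 mm lane between). Past the magazine the lane is open on its +y side.
- magazine (a point): Centre of the top of the magazine: four aluminium angle posts round the stack, 58 mm along the feeder's x, 53 mm along y, top 68 mm above the table; feet reach 45 mm to either side in x. Above the feeder's x 0, y +51.5 mm.
- button (a point): Centre of the outer face of the red round plunger button: 42 mm across, 10 mm thick, upright, looking along the feeder's +y; this point 39 mm above the table (button from 18 to 60 mm), at home at the feeder's y +160 mm, x 0. It moves with the plunger; press it horizontally along the feeder's -y.
- plunger (a joint): Travel of the plunger, m: 0 home, 0.054 fully in (hard stop). Spring: about 3.6 N at home, 7 N fully in, plus up to 3 N of tile friction and 25 N per m/s of damping. Let go, it returns by itself in about half a second and the next tile drops. Fully in, it leaves the fed tile centred at the mouth or a few mm further to -y.
- tile_1: Lowest teal test tile of the stack of five in the magazine, the one that is fed: 38 x 48 x 9 mm, about 35 g, loose. Origin at the centre of its underside; own y the 48 mm length, along the feeder's x; z up. It starts at the feeder's x 0, y +51.5 mm, 12 mm above the table, and leaves through the slot towards -y onto the lane.
- row_1: The brown test tile nearest to the feeder in the row of two; same size and kind of tile (38 x 48 x 9 mm), origin at the centre of its underside, own y the 48 mm length, pointing back towards the feeder's mouth (the feeder's -x). It lies in the lane (feeder's y about 0) with its centre 111 to 146 mm from the fed tile's place.
- row_2: The second brown tile of the row, beyond row_1 and touching it or nearly so; same tile. It rests against a fixed wooden end stop, so the row cannot be shoved further.
- end_stop: Fixed wooden cross block with a brass thumb screw on the board, 16 x 66 mm, top 24 mm above the board; origin on its face towards the row, at board height. Its x and y are parallel to the feeder's.
- tile_2: Teal tile number 2 of the stack in the magazine counted from below, to stay in the feeder (it drops 9 mm after the feed). Same tile; origin at the centre of its underside.
- tile_3: Teal tile number 3 of the stack in the magazine counted from below, to stay in the feeder (it drops 9 mm after the feed). Same tile; origin at the centre of its underside.
- tile_4: Teal tile number 4 of the stack in the magazine counted from below, to stay in the feeder (it drops 9 mm after the feed). Same tile; origin at the centre of its underside.
- tile_5: Teal tile number 5 of the stack in the magazine counted from below, to stay in the feeder (it drops 9 mm after the feed). Same tile; origin at the centre of its underside.
- cup_a: Unfired grey cup, 69 mm across, 68 mm high, a fragile bystander right of the board. Origin at the centre of its foot.
- cup_b: Unfired grey waisted cup, 66 mm across, 76 mm high, a fragile bystander right of the board. Origin at the centre of its foot.
Mind the look-alikes: they are no part of the job. Leave any blue, orange or yellow look-alike of the row_1 alone.

How it is judged:
On the way, in this order (a step that is already met when the one before it is completed fails the run):
1. the plunger is pressed fully in (value of joint plunger above 0.05 m), for 0.05 s.
2. the plunger has sprung home, with the fed tile flat on the lane and clear of the magazine (value of joint plunger below 0.004 m and y of tile_1 in the frame of feeder between -0.02 and 0.008 m and angle between tile_1's own z axis and vertical below 0.1 rad and height (world z) of tile_1 below 0.016 m), for 0.1 s.
At the end, for the whole second after the job is handed in: Fed tile at rest, flat on the board, long axis within 0.2 rad of row_1's, at most 12 mm out of line sideways, centre under 54.5 mm from row_1's along the row (gap under 6.5 mm); plunger home (under 4 mm), next tile dropped to the magazine floor (y of tile_1 in the frame of row_1 between 0.04 and 0.0545 m and x of tile_1 in the frame of row_1 between -0.012 and 0.012 m and angle between the y axis of tile_1 and the y axis of row_1, either way round below 0.2 rad and angle between tile_1's own z axis and vertical below 0.1 rad and height (world z) of each of tile_1, tile_2 below 0.016 m and value of joint plunger below 0.004 m and linear speed of tile_1 below 0.01 m/s); the robot touches nothing.
It fails at once if the fed tile is lifted more than 12 mm off the board or tipped (height (world z) of tile_1 above 0.024 m or angle between tile_1's own z axis and vertical above 0.5 rad).
It fails at once if a second tile is fed or taken from the stack (distance of any of tile_2, tile_3, tile_4, tile_5 from where it was at the start of the episode above 0.016 m).
It fails at once if a brown tile of the row is shifted or lifted (more than 8 mm) (distance of any of row_1, row_2 from where it was at the start of the episode above 0.008 m).
It fails at once if a cup is moved more than 15 mm (distance of any of cup_a, cup_b from where it was at the start of the episode above 0.015 m).
It also fails if it takes over 58 s, if anything falls off the work surface, if the arm or the gripper's body presses on something with over 40 N, if the wrist force passes 120 N, or if a joint passes its speed limit or range.

## Working session

There is one attempt and no reset: what is moved stays moved. The work goes in short steps, Python scripts to look and compute and a tool call to move; the robot and the scene stay as the last step left them, time stands still between calls to the robot, and variables do not carry over. Pictures are saved under pics/ and viewed, at most 10 in all, crops included, and the job is handed in when it is done.

Besides the shell and the picture viewer there is one more tool, called after ">>>" as name([rows], argument=value, ...), one row to a line, values as JSON. arm_command: Moves the arm, as the interface text tells. Its arguments: {"type":"object","properties":{"moves":{"type":"array"},"squeeze":{"type":"number"}},"required":["moves"]}

```bash
mkdir -p pics; python3 - <<'E'
from cell import robot
import cv2
for n in("scene","top"):
    cv2.imwrite(f"pics/{n}0.png",robot.read_camera(n)[:,:,::-1]); m=robot.camera_model(n); print(n,m)
print(robot.observe())
E
```

```text
scene {'fx': 397.03022813818137, 'fy': 397.03022813818137, 'cx': 252.34129132727446, 'cy': 182.06103658887875, 'R': array([[-0.79268033, -0.60958907,  0.00768474],
       [-0.43712856,  0.55954414, -0.70415125],
       [ 0.42494295, -0.56152607, -0.71000842]]), 't': array([0.46687899, 0.28499513, 0.66463775])}
top {'fx': 459.84358967875505, 'fy': 459.84358967875505, 'cx': 253.17817390436622, 'cy': 200.0888567496579, 'R': array([[-0.0268842 , -0.99951538, -0.01569226],
       [-0.99200781,  0.02861162, -0.12288972],
       [ 0.12327915,  0.01226306, -0.99229626]]), 't': array([0.05203088, 0.58150607, 1.1700182 ])}
{'time': 0.1, 'qpos': array([-1.25901202e+00,  3.42666860e-01,  1.52490703e+00, -3.77366285e-05,
        1.27540996e+00, -1.46015027e-01]), 'qvel': array([-6.36717673e-04, -1.04996714e-03, -1.03012928e-03,  2.15499091e-03,
        8.42845820e-05, -1.21550966e-03]), 'joint_efforts': array([ 1.80075902e-03, -4.32004917e+01, -2.44693905e+01,  7.19676842e-02,
        5.25003928e-02, -4.37279346e-05]), 'tool_pos': array([ 0.23192735, -0.4705904 ,  0.22611234]), 'tool_rot': array([-3.14021101e+00, -1.66711358e-04,  4.57810232e-01]), 'contact_force': array([-0.46390916, -0.00449923,  0.46660638]), 'torque': array([0.0497807 , 0.00278632, 0.03276099]), 'grip_force': 0.0, 'opening': 0.09179168864232591}
```

View pics/scene0.png

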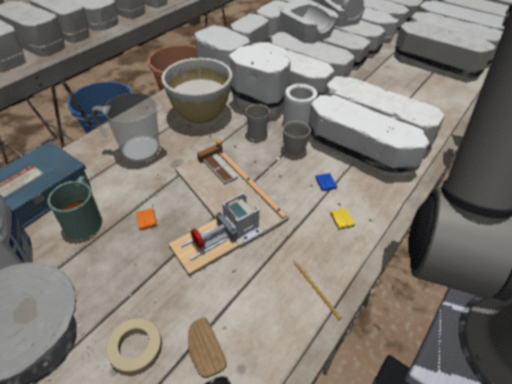

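View pics/top0.png

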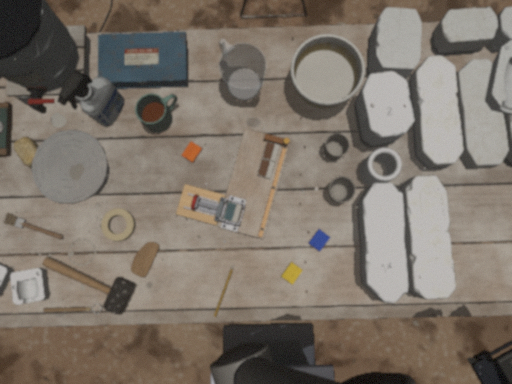

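The robot is at the bottom of the top view and the feeder sits near (230,210). The row is near (268,158), with the end stop at (275,138). I'll enlarge that area next.

```bash
python3 - <<'E'
import cv2
a=cv2.imread("pics/top0.png")[125:243,172:302]; cv2.imwrite("pics/topc.png",cv2.resize(a,None,fx=5,fy=5,interpolation=cv2.INTER_CUBIC))
a=cv2.imread("pics/scene0.png")[130:280,160:300]; cv2.imwrite("pics/scenec.png",cv2.resize(a,None,fx=4,fy=4,interpolation=cv2.INTER_CUBIC))
E
```

```text
(no output)
```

View pics/topc.png

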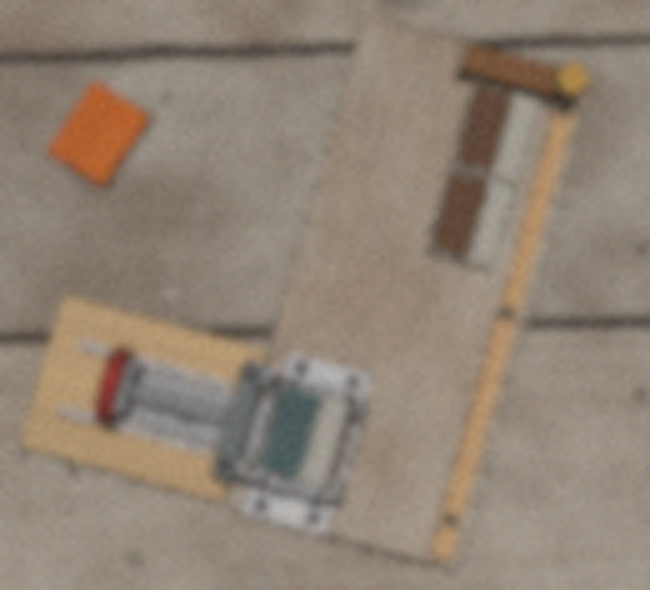

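View pics/scenec.png

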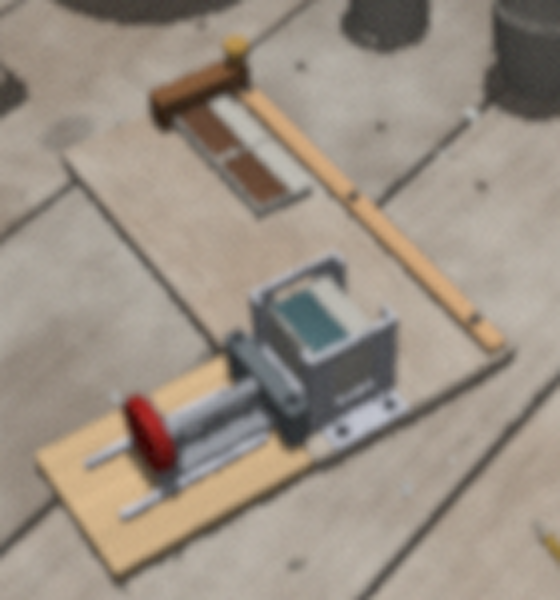

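The top crop shows the bed's outer corners at (67,297) and (23,447), board corners at (450,567) and (372,27), and the button at (112,388). The near edge of row_1 runs from (433,250) to (490,268). The scene crop shows the bed corners at (38,457) and (118,577), and the board corners at (512,352) and (65,152).

```bash
cat >h.py <<'E'
from cell import robot
import numpy as np, cv2
from scipy.optimize import least_squares
def proj(n,X):
    m=robot.camera_model(n); c=np.atleast_2d(X)@m["R"].T+m["t"]
    return c[:,:2]/c[:,2:]*[m["fx"],m["fy"]]+[m["cx"],m["cy"]]
def back(n,uv,z):
    m=robot.camera_model(n); d=m["R"].T@np.array([(uv[0]-m["cx"])/m["fx"],(uv[1]-m["cy"])/m["fy"],1]); o=-m["R"].T@m["t"]
    return o+d*(z-o[2])/d[2]
def f2w(p,P):
    c,s=np.cos(p[2]),np.sin(p[2]); P=np.atleast_2d(P).astype(float)
    return np.c_[p[0]+c*P[:,0]-s*P[:,1],p[1]+s*P[:,0]+c*P[:,1],P[:,2]]
T=lambda u,v:(u/5+172,v/5+125)
S=lambda u,v:(u/4+160,v/4+130)
E
python3 - <<'E'
from h import *
A=np.array([[43,201,12],[-43,201,12],[-45,-44,12],[235,86,12]])/1e3
ut=np.array([T(67,297),T(23,447),T(450,567),T(372,27)]); us=np.array([S(38,457),S(118,577),S(512,352),S(65,152)])
r=lambda p:np.r_[(proj("top",f2w(p,A))-ut).ravel(),(proj("scene",f2w(p,A))-us).ravel()]
s=least_squares(r,[.45,0,-.2]); p=s.x; print(p,s.fun.round(1))
np.save("p.npy",p)
c,sn=np.cos(p[2]),np.sin(p[2]); Ri=np.array([[c,sn],[-sn,c]])
w2f=lambda q:(Ri@(q[:2]-p[:2])*1e3).round(1)
for n,uv,z in[("top",T(112,388),.039),("scene",S(145,434),.039),("top",T(433,250),.021),("top",T(490,268),.021),("top",T(460,170),.021),("top",T(540,100),.021),("top",T(570,105),.019),("top",T(443,555),.019),("scene",S(262,207),.021),("scene",S(310,188),.021)]:
    print(uv,w2f(back(n,uv,z)))
print("button",f2w(p,[0,.160,.039]),"mouth",f2w(p,[0,0,.012]))
E
```

```text
[ 0.5322478   0.04126484 -0.30445251] [-1.   0.1 -1.5  0.7  1.1  2.5 -1.3 -1.5 -1.  -1.4 -0.5 -0.9  2.5 -0.7
 -0.6 -0.8]
(194.4, 202.6) [  1.2 156.2]
(196.25, 238.5) [  1.6 157.4]
(258.6, 175.0) [120.5  15.3]
(270.0, 178.6) [119.4 -16.7]
(264.0, 159.0) [166.4  13.2]
(280.0, 145.0) [215.1 -17.9]
(286.0, 146.0) [217.3 -34.1]
(260.6, 236.0) [-34.6 -34.2]
(225.5, 181.75) [117.1  17.7]
(237.5, 177.0) [114.5 -13.6]
button [[0.58021114 0.19390664 0.039     ]] mouth [[0.5322478  0.04126484 0.012     ]]
```

```bash
cat >>h.py <<'E'
from scipy.spatial.transform import Rotation as Ro
def goto(x,y,z,dyaw):
    """feeder-frame target (mm), tool-x yaw relative to feeder -> tool-axis shift & turn"""
    p=np.load("p.npy"); o=robot.observe(); R=Ro.from_euler("xyz",o["tool_rot"]); t=f2w(p,np.array([x,y,z])/1e3)[0]
    Rt=Ro.from_euler("xyz",[np.pi,0,p[2]+dyaw])
    print("world",t.round(3),"shift",R.inv().apply(t-o["tool_pos"]).round(4),"turn",(R.inv()*Rt).as_rotvec().round(4))
def tcpf():
    p=np.load("p.npy"); o=robot.observe(); d=o["tool_pos"]-[p[0],p[1],0]
    print("feeder mm",(Ro.from_euler("z",-p[2]).apply(d)*1e3).round(1),"yaw rel",round(o["tool_rot"][2]-p[2],3),"rot",o["tool_rot"].round(3),"F",Ro.from_euler("z",-p[2]).apply(o["contact_force"]).round(1),"t",o["time"],"open",round(o["opening"],4))
E
python3 - <<'E'
from h import *
A=np.array([[43,201,12],[-43,201,12],[-45,-44,12],[235,86,12],[0,155,39]])/1e3
ut=np.array([T(67,297),T(23,447),T(450,567),T(372,27),T(114,388)]); us=np.array([S(38,457),S(118,577),S(512,352),S(65,152),S(148,433)])
F=np.array([[190,-33,19],[0,-33,19]])/1e3
r=lambda p:np.r_[(proj("top",f2w(p,A))-ut).ravel(),(proj("scene",f2w(p,A))-us).ravel()]
s=least_squares(r,[.45,0,-.2],loss="soft_l1"); p=s.x; print(p,s.fun.round(1)); np.save("p.npy",p)
tcpf(); goto(0,195,120,np.pi/2)
E
```

```text
[ 0.53142475  0.04157118 -0.31007023] [-0.9 -0.  -1.6  0.5  0.9  2.9 -0.9 -1.3 -0.1  0.6 -1.  -1.5 -0.7 -0.9
  2.7 -0.3 -0.1 -0.9  0.7  0.3]
feeder mm [-128.9 -579.1  226.1] yaw rel 0.768 rot [-3.14  -0.     0.458] F [-0.4 -0.1  0.5] t 0.1 open 0.0918
world [0.591 0.227 0.12 ] shift [ 0.6305 -0.4672  0.1069] turn [-1.200e-03 -7.000e-04 -8.029e-01]
```

>>> arm_command([
  [[0.63,-0.467,0.02],[0,0,-0.803],0],
  [[0.63,-0.467,0.02],[0,0,-0.803],0],
  [[0.63,-0.467,0.02],[0,0,-0.803],0],
  [[0.63,-0.467,0.02],[0,0,-0.803],0],
  [[0.63,-0.467,0.02],[0,0,-0.803],0],
], squeeze=20)

```text
time: 0.6
tool_pos: [0.3467, -0.2468, 0.2201]
tool_rot: [-3.141, -0.0, 1.213]
contact_force: [0.2, 0.2, 0.1]
opening: 0.0566
grip_force: 0.0
```

```bash
python3 -c "
from h import *
tcpf(); goto(0,195,190,np.pi/2)"
```

```text
feeder mm [ -87.9 -331.   220.1] yaw rel 1.523 rot [-3.141 -0.     1.213] F [0.1 0.2 0.1] t 0.6 open 0.0566
world [0.591 0.227 0.19 ] shift [0.5295 0.0629 0.0302] turn [-0.0002 -0.0001 -0.0474]
```

>>> arm_command([
  [[0.53,0.063,0.03],[0,0,0],0],
  [[0.53,0.063,0.03],[0,0,0],0],
  [[0.53,0.063,0.03],[0,0,0],0],
  [[0.53,0.063,0.03],[0,0,0],0],
  [[0.53,0.063,0.03],[0,0,0],0],
])

```text
time: 1.1
tool_pos: [0.4623, -0.0254, 0.2061]
tool_rot: [-3.142, 0.0, 1.208]
contact_force: [1.1, -0.7, 0.5]
opening: 0.0164
grip_force: 0.0
```

>>> arm_command([
  [[0.25,0.03,0],[0,0,0],0],
  [[0.25,0.03,0],[0,0,0],0],
  [[0.25,0.03,0],[0,0,0],0],
  [[0.25,0.03,0],[0,0,0],0],
  [[0.25,0.03,0],[0,0,0],0],
])

```text
time: 1.6
tool_pos: [0.5783, 0.1961, 0.2059]
tool_rot: [-3.141, 0.001, 1.208]
contact_force: [1.2, 0.1, 0.5]
opening: 0.0003
grip_force: 0.0
```

```bash
python3 -c "
from h import *
tcpf(); goto(0,195,110,np.pi/2)"
```

```text
feeder mm [ -2.5 161.4 205.9] yaw rel 1.518 rot [-3.141e+00  1.000e-03  1.208e+00] F [1.1 0.4 0.5] t 1.6 open 0.0003
world [0.591 0.227 0.11 ] shift [0.0337 0.0008 0.0959] turn [-0.0004  0.0006 -0.0526]
```

>>> arm_command([
  [[0.032,0.001,0.04],[0,0,-0.05],0],
  [[0.032,0.001,0.07],[0,0,-0.05],0],
  [[0.032,0.001,0.095],[0,0,-0.05],0],
  [[0.032,0.001,0.095],[0,0,-0.05],0],
  [[0.032,0.001,0.095],[0,0,-0.05],0],
])

```text
time: 2.1
tool_pos: [0.5903, 0.2235, 0.1114]
tool_rot: [-3.141, 0.0, 1.258]
contact_force: [-0.2, 0.4, 0.8]
opening: 0.0007
grip_force: 0.0
```

```bash
python3 -c "
from h import *
a=robot.read_camera('scene')[130:280,160:310,::-1]; cv2.imwrite('pics/s1.png',cv2.resize(a,None,fx=4,fy=4,interpolation=cv2.INTER_CUBIC))
tcpf(); goto(0,195,34,np.pi/2)"
```

```text
feeder mm [  1.2 191.5 112.6] yaw rel 1.568 rot [ 3.140e+00 -1.000e-03  1.257e+00] F [-0.7 -0.5 -0.3] t 2.15 open 0.0002
world [0.591 0.227 0.034] shift [ 0.0035 -0.0013  0.0786] turn [ 0.0016 -0.0009 -0.0032]
```

View pics/s1.png

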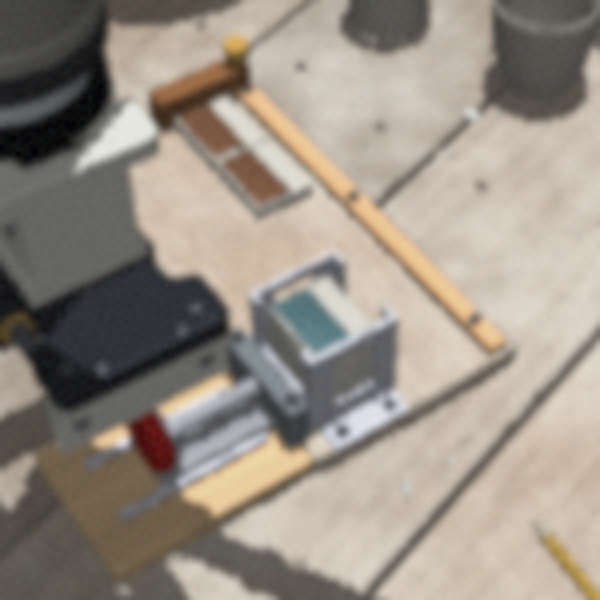

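The gripper body is above and behind the button at crop (150,440), and its shadow falls on the bed. The magazine and row haven't moved. Next I descend behind the button.

>>> arm_command([
  [[0.003,-0.001,0.03],[0,0,0],0],
  [[0.003,-0.001,0.055],[0,0,0],0],
  [[0.003,-0.001,0.077],[0,0,0],0],
  [[0.003,-0.001,0.077],[0,0,0],0],
  [[0.003,-0.001,0.077],[0,0,0],0],
])

```text
time: 2.65
tool_pos: [0.5913, 0.2267, 0.0361]
tool_rot: [3.139, -0.001, 1.257]
contact_force: [0.2, 0.5, 0.2]
opening: 0.0005
grip_force: 0.0
```

```bash
python3 -c "
from h import *
tcpf(); goto(0,116,34,np.pi/2)"
```

```text
feeder mm [  0.5 194.6  36.1] yaw rel 1.567 rot [ 3.139e+00 -1.000e-03  1.257e+00] F [0.  0.5 0.2] t 2.65 open 0.0005
world [0.567 0.152 0.034] shift [-0.0786 -0.0002  0.002 ] turn [ 0.0021 -0.0012 -0.0033]
```

>>> arm_command([
  [[-0.01,0,0.001],[0,0,0],0],
  [[-0.02,0,0.001],[0,0,0],0],
  [[-0.03,0,0.001],[0,0,0],0],
  [[-0.04,0,0.001],[0,0,0],0],
  [[-0.05,0,0.001],[0,0,0],0],
])

```text
time: 3.15
tool_pos: [0.5762, 0.18, 0.0349]
tool_rot: [3.138, -0.005, 1.257]
contact_force: [3.3, 9.2, -1.1]
opening: -0.0001
grip_force: 5.0
```

>>> arm_command([
  [[-0.007,0,0],[0,0,0],0],
  [[-0.014,0,0],[0,0,0],0],
  [[-0.02,0,0],[0,0,0],0],
  [[-0.024,0,0],[0,0,0],0],
  [[-0.026,0,0],[0,0,0],0],
])

```text
time: 3.65
tool_pos: [0.5685, 0.1549, 0.0349]
tool_rot: [3.137, -0.004, 1.257]
contact_force: [3.9, 8.0, 0.1]
opening: 0.0005
grip_force: 4.1
```

```bash
python3 -c "
from h import *
tcpf()"
```

```text
feeder mm [  0.7 119.3  34.9] yaw rel 1.567 rot [ 3.137 -0.004  1.257] F [1.3 8.8 0.1] t 3.65 open 0.0005
```

>>> arm_command([
  [[-0.002,0,0],[0,0,0],0],
  [[-0.004,0,0],[0,0,0],0],
  [[-0.005,0,0],[0,0,0],0],
  [[-0.005,0,0],[0,0,0],0],
  [[-0.005,0,0],[0,0,0],0],
])

```text
time: 4.15
tool_pos: [0.5684, 0.1542, 0.035]
tool_rot: [3.135, -0.01, 1.257]
contact_force: [7.9, 23.5, -3.9]
opening: 0.0005
grip_force: 12.5
```

Force jumped to about 25 N, so the plunger is at its hard stop. Next I retract, then lift.

>>> arm_command([
  [[0.012,0,0],[0,0,0],0],
  [[0.03,0,0],[0,0,0],0],
  [[0.05,0,0],[0,0,0],0],
  [[0.07,0,0],[0,0,0],0],
  [[0.086,0,0],[0,0,0],0],
])

```text
time: 4.65
tool_pos: [0.5921, 0.2316, 0.0341]
tool_rot: [3.141, -0.0, 1.257]
contact_force: [0.1, 0.4, -0.9]
opening: 0.0003
grip_force: 0.0
```

>>> arm_command([
  [[0.004,0,-0.03],[0,0,0],0],
  [[0.004,0,-0.07],[0,0,0],0],
  [[0.004,0,-0.1],[0,0,0],0],
  [[0,0,-0.13],[0,0,0],0],
  [[0,0,-0.13],[0,0,0],0],
])

```text
time: 5.15
tool_pos: [0.5939, 0.2309, 0.1691]
tool_rot: [3.133, -0.005, 1.257]
contact_force: [0.6, -0.3, 0.9]
opening: 0.0009
grip_force: 0.0
```

```bash
python3 -c "
from h import *
tcpf(); goto(-60,-2,140,0)"
```

```text
feeder mm [  1.8 199.4 169.1] yaw rel 1.567 rot [ 3.133 -0.005  1.257] F [ 0.6 -0.1  0.9] t 5.15 open 0.0009
world [0.474 0.058 0.14 ] shift [-0.2017 -0.0612  0.0276] turn [ 0.0027 -0.0102  1.5671]
```

>>> arm_command([
  [[-0.2,-0.061,0.01],[0,0,1.567],0],
  [[-0.2,-0.061,0.01],[0,0,1.567],0],
  [[-0.2,-0.061,0.01],[0,0,1.567],0],
  [[-0.2,-0.061,0.01],[0,0,1.567],0],
  [[-0.2,-0.061,0.01],[0,0,1.567],0],
])

```text
time: 5.65
tool_pos: [0.468, 0.0566, 0.1526]
tool_rot: [-3.141, 0.004, 0.498]
contact_force: [0.3, 0.3, 1.2]
opening: 0.0003
grip_force: 0.0
```

```bash
python3 -c "
from h import *
tcpf(); goto(-60,-2,140,0)"
```

```text
feeder mm [-65.   -5.1 152.6] yaw rel 0.808 rot [-3.141  0.004  0.498] F [0.2 0.3 1.2] t 5.65 open 0.0003
world [0.474 0.058 0.14 ] shift [0.0057 0.0015 0.0126] turn [7.000e-04 3.900e-03 8.084e-01]
```

>>> arm_command([
  [[-0.04,0.06,0],[0,0,0.808],0],
  [[-0.04,0.06,0],[0,0,0.808],0],
  [[-0.04,0.06,0],[0,0,0.808],0],
  [[-0.04,0.06,0],[0,0,0.808],0],
  [[-0.04,0.06,0],[0,0,0.808],0],
])

```text
time: 6.15
tool_pos: [0.4655, -0.0127, 0.1531]
tool_rot: [3.141, 0.0, -0.25]
contact_force: [-0.0, -0.5, -0.0]
opening: 0.0007
grip_force: 0.0
```

```bash
python3 -c "
from h import *
a=robot.read_camera('scene')[130:280,180:320,::-1]; b=robot.read_camera('top')[125:243,172:302,::-1]
f=lambda a,k:cv2.resize(a,k,interpolation=cv2.INTER_CUBIC)
cv2.imwrite('pics/s2.png',f(a,(560,600)));cv2.imwrite('pics/t2.png',f(b,(650,590)))
tcpf(); goto(-50,-2,60,0)"
```

```text
feeder mm [-46.2 -71.5 153.1] yaw rel 0.066 rot [ 3.141e+00  1.000e-03 -2.440e-01] F [-0.9  0.  -0.4] t 6.25 open 0.0006
world [0.483 0.055 0.06 ] shift [ 0.0008 -0.0696  0.0931] turn [0.0002 0.0005 0.0657]
```

View pics/s2.png

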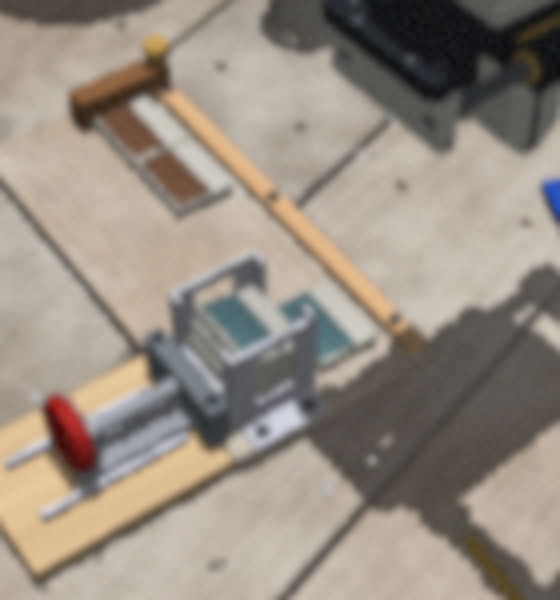

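View pics/t2.png

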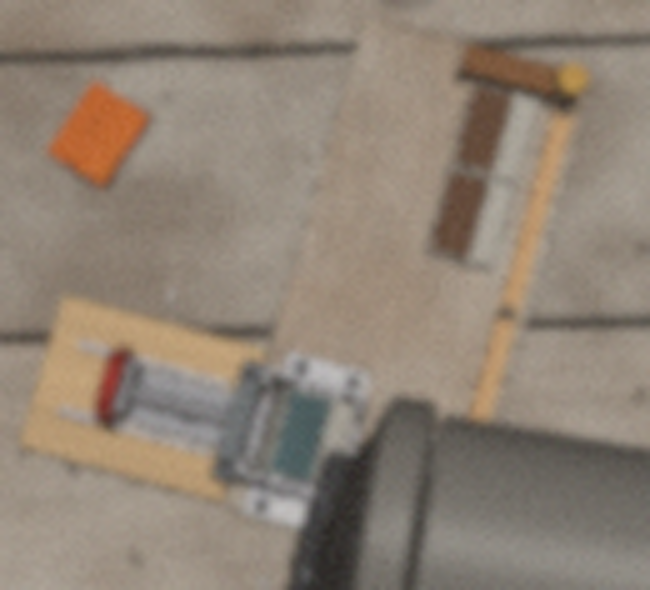

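In the scene crop the fed tile lies flat in the lane, with its top-right near corner at (378,340). The near edge passes (320,358), and the plunger is home. I'll check its position.

```bash
python3 -c "
from h import *
p=np.load('p.npy')
w=lambda u,v:(Ro.from_euler('z',-p[2]).apply(back('scene',(u/4+180,v/4+130),.021)-[p[0],p[1],0])*1e3).round(1)
for n,u,v in[('near right',378,341),('near edge',322,359),('far right',333,277),('row near right',230,187),('row near left',181,207),('fence inner near',395,335),('fence inner at row',240,190)]: print(n,w(u,v))
"
```

```text
near right [-25.8 -14.5  21. ]
near edge [-19.   17.2  21. ]
far right [ 24.9 -21.6  21. ]
row near right [116.1 -13.4  21. ]
row near left [118.2  18.8  21. ]
fence inner near [-27.6 -24.5  21. ]
fence inner at row [110.8 -16.9  21. ]
```

>>> arm_command([
  [[-0.003,-0.04,0],[0,0,0.066],0],
  [[-0.003,-0.0735,0],[0,0,0.066],0],
  [[-0.003,-0.0735,0.03],[0,0,0.066],0],
  [[-0.003,-0.0735,0.07],[0,0,0.066],0],
  [[-0.003,-0.0735,0.09],[0,0,0.066],0],
])

```text
time: 6.75
tool_pos: [0.4791, 0.0604, 0.0608]
tool_rot: [3.14, 0.003, -0.303]
contact_force: [0.2, 0.5, 0.1]
opening: 0.0004
grip_force: 0.0
```

```bash
python3 -c "
from h import *
tcpf(); goto(-48,2,16,0)"
```

```text
feeder mm [-55.6   1.9  60.8] yaw rel 0.007 rot [ 3.14e+00  3.00e-03 -3.03e-01] F [0.1 0.5 0.1] t 6.75 open 0.0004
world [0.486 0.058 0.016] shift [ 0.0077 -0.0001  0.0448] turn [0.0012 0.0034 0.0074]
```

>>> arm_command([
  [[0,0,0.02],[0,0,0.007],0],
  [[0,0,0.035],[0,0,0.007],0],
  [[0,0,0.043],[0,0,0.007],0],
  [[0,0,0.043],[0,0,0.007],0],
  [[0,0,0.043],[0,0,0.007],0],
])

```text
time: 7.25
tool_pos: [0.4813, 0.0601, 0.0207]
tool_rot: [-3.142, -0.001, -0.314]
contact_force: [-0.7, -0.6, 0.7]
opening: 0.0004
grip_force: 0.0
```

```bash
python3 -c "
from h import *
tcpf(); goto(50,2,16,0)"
```

```text
feeder mm [-53.4   2.3  20.7] yaw rel -0.004 rot [-3.142e+00 -1.000e-03 -3.140e-01] F [-0.4 -0.8  0.7] t 7.25 open 0.0004
world [0.58  0.028 0.016] shift [ 1.034e-01 -1.000e-04  4.800e-03] turn [-0.0001 -0.0006 -0.0038]
```

>>> arm_command([
  [[0,0,0.003],[0,0,0],0],
  [[0,0,0.005],[0,0,0],0],
  [[0.008,0,0.005],[0,0,0],0],
  [[0.016,0,0.005],[0,0,0],0],
  [[0.024,0,0.005],[0,0,0],0],
])

```text
time: 7.75
tool_pos: [0.5051, 0.0524, 0.0155]
tool_rot: [-3.141, -0.001, -0.315]
contact_force: [-0.6, 0.2, 0.2]
opening: 0.0007
grip_force: 0.2
```

>>> arm_command([
  [[0.008,0,0],[0,0,0],0],
  [[0.016,0,0],[0,0,0],0],
  [[0.024,0,0],[0,0,0],0],
  [[0.032,0,0],[0,0,0],0],
  [[0.04,0,0],[0,0,0],0],
])

```text
time: 8.25
tool_pos: [0.5425, 0.0401, 0.0152]
tool_rot: [3.142, 0.0, -0.315]
contact_force: [-0.3, -0.3, 0.7]
opening: 0.0005
grip_force: 0.1
```

```bash
python3 -c "
from h import *
tcpf(); goto(50,2,16,0)"
```

```text
feeder mm [11.   2.  15.2] yaw rel -0.005 rot [ 3.142  0.    -0.315] F [-0.2 -0.4  0.7] t 8.25 open 0.0005
world [0.58  0.028 0.016] shift [ 0.039  -0.0002 -0.0008] turn [ 0.0001  0.     -0.0052]
```

>>> arm_command([
  [[0.008,0,0],[0,0,0],0],
  [[0.015,0,0],[0,0,0],0],
  [[0.022,0,0],[0,0,0],0],
  [[0.029,0,0],[0,0,0],0],
  [[0.035,0,0],[0,0,0],0],
])

```text
time: 8.75
tool_pos: [0.5758, 0.0293, 0.0153]
tool_rot: [3.142, -0.0, -0.315]
contact_force: [-1.1, 0.2, 1.2]
opening: 0.0001
grip_force: 0.2
```

```bash
python3 -c "
from h import *
a=robot.read_camera('scene')[140:230,195:290,::-1]
cv2.imwrite('pics/s3.png',cv2.resize(a,None,fx=6,fy=6,interpolation=cv2.INTER_CUBIC))
tcpf(); goto(60,2,16,0)"
```

```text
feeder mm [46.9  1.8 15.4] yaw rel -0.005 rot [-3.141e+00 -1.000e-03 -3.150e-01] F [ 0.8  1.3 -0.4] t 8.8 open 0.0007
world [0.589 0.025 0.016] shift [ 0.0131 -0.0003 -0.0006] turn [-0.0002 -0.0014 -0.0054]
```

View pics/s3.png

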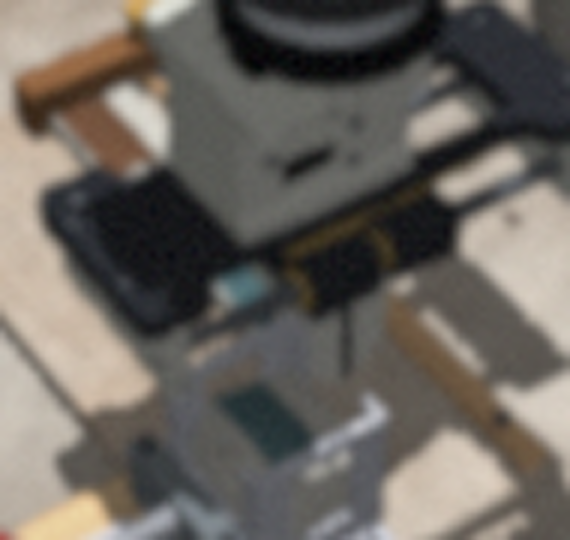

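The gripper hides most of the row; the teal tile shows at (240,288) ahead of the fingers. I'll keep pushing slowly and stop on force.

>>> arm_command([
  [[0.003,0,0],[0,0,0],0],
  [[0.006,0,0],[0,0,0],0],
  [[0.008,0,0],[0,0,0],0],
  [[0.009,0,0],[0,0,0],0],
  [[0.01,0,0],[0,0,0],0],
])

```text
time: 9.3
tool_pos: [0.5846, 0.0264, 0.0153]
tool_rot: [3.141, 0.0, -0.315]
contact_force: [0.0, 1.2, 0.7]
opening: 0.0009
grip_force: 0.1
```

```bash
python3 -c "
from h import *
tcpf()"
```

```text
feeder mm [55.3  1.8 15.3] yaw rel -0.005 rot [ 3.141  0.    -0.315] F [-0.4  1.1  0.7] t 9.3 open 0.0009
```

>>> arm_command([
  [[0.001,0,0],[0,0,0],0],
  [[0.002,0,0],[0,0,0],0],
  [[0.003,0,0],[0,0,0],0],
  [[0.004,0,0],[0,0,0],0],
  [[0.004,0,0],[0,0,0],0],
])

```text
time: 9.8
tool_pos: [0.5886, 0.0251, 0.0153]
tool_rot: [-3.142, -0.0, -0.315]
contact_force: [-0.1, -0.5, 0.6]
opening: 0.0004
grip_force: 0.0
```

```bash
python3 -c "
from h import *
tcpf()"
```

```text
feeder mm [59.5  1.8 15.3] yaw rel -0.005 rot [-3.142 -0.    -0.315] F [ 0.1 -0.5  0.6] t 9.8 open 0.0004
```

>>> arm_command([
  [[0.001,0,0],[0,0,0],0],
  [[0.002,0,0],[0,0,0],0],
  [[0.003,0,0],[0,0,0],0],
  [[0.003,0,0],[0,0,0],0],
  [[0.003,0,0],[0,0,0],0],
])

```text
time: 10.3
tool_pos: [0.5909, 0.0243, 0.0152]
tool_rot: [3.141, 0.001, -0.315]
contact_force: [-2.9, 1.4, 1.0]
opening: 0.0005
grip_force: 1.4
```

```bash
python3 -c "
from h import *
tcpf()"
```

```text
feeder mm [61.9  1.7 15.2] yaw rel -0.005 rot [ 3.141e+00  1.000e-03 -3.150e-01] F [-3.2  0.4  1. ] t 10.3 open 0.0005
```

There's a 3 N reaction where the row should be, so I back off and lift.

>>> arm_command([
  [[-0.006,0,0],[0,0,0],0],
  [[-0.014,0,0],[0,0,0],0],
  [[-0.02,0,-0.01],[0,0,0],0],
  [[-0.022,0,-0.05],[0,0,0],0],
  [[-0.022,0,-0.1],[0,0,0],0],
])

```text
time: 10.8
tool_pos: [0.5683, 0.0314, 0.1152]
tool_rot: [3.14, 0.005, -0.315]
contact_force: [0.6, -0.1, 0.7]
opening: 0.0004
grip_force: 0.0
```

>>> arm_command([
  [[-0.06,0.03,-0.03],[0,0,0],0],
  [[-0.11,0.03,-0.03],[0,0,0],0],
  [[-0.15,0.03,-0.03],[0,0,0],0],
  [[-0.15,0.03,-0.03],[0,0,0],0],
  [[-0.15,0.03,-0.03],[0,0,0],0],
])

```text
time: 11.3
tool_pos: [0.4175, 0.0495, 0.1464]
tool_rot: [-3.141, -0.002, -0.314]
contact_force: [0.2, 0.3, 0.2]
opening: 0.0004
grip_force: 0.0
```

```bash
python3 -c "
from h import *
a=robot.read_camera('scene')[130:270,160:300,::-1]; b=robot.read_camera('top')[135:235,200:300,::-1]
f=lambda a:cv2.resize(a,(400,400),interpolation=cv2.INTER_CUBIC)
cv2.imwrite('pics/s4.png',np.hstack([f(a),f(b)]))
tcpf()"
```

```text
feeder mm [-108.2  -27.   146.1] yaw rel -0.005 rot [-3.141e+00 -3.000e-03 -3.150e-01] F [-0.  -0.3 -0.2] t 11.4 open 0.0004
```

View pics/s4.png

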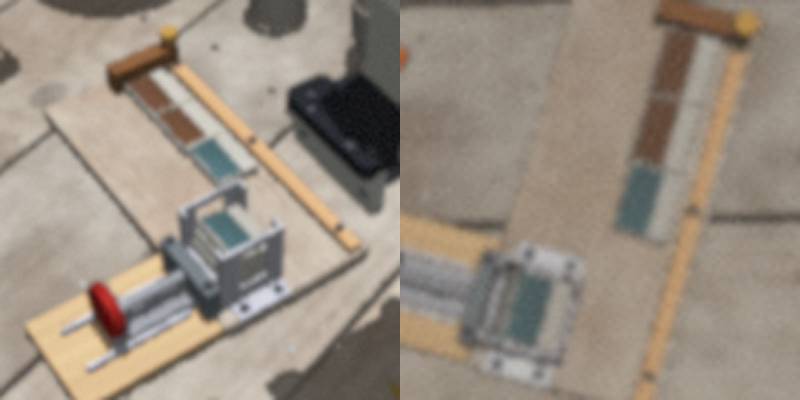

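The teal tile (left 215,160; right 640,200) lies straight and tight against row_1. The row touches the stop, the plunger is home, and the gripper is clear.

```bash
python3 -c "
from cell import robot
print(robot.hand_in())"
```

```text
the job is handed in; nothing more can be done
None
```

I handed the job in: one teal tile was fed and pushed straight up against the nearer brown tile. The last pictures show the plunger home and nothing else visibly moved; the hand-in returned no verdict.

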